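# Sort the brass watch movements into their job trays

## Robot

A 6-joint arm with a two-finger parallel gripper is mounted at the origin on the work surface. World frame = base frame: x ahead of the robot, y to its left, z up, the work surface at z = 0. Lengths are in mm, angles in degrees, forces in N, time in s.
With the tool pointing down it reaches from about 300 to 850 mm from the base axis. Payload 4.2 kg.
Tool frame: the origin (TCP) lies at the very end of the fingers, on their centre line; the grasp point (between the pads) lies 19 mm behind it; z points along the fingers, y is the line along which they close (so a half turn about z gives the same grasp; the last joint's range is limited). The gripper opens to 91 mm and grips with 3 to 60 N. Pads are 32 mm wide; open, the fingers measure 118 mm over their backs; the gripper's body (76 mm by 178 mm) begins 60 mm behind the grasp point.
Start: joints at [63.885, 18.312, 89.639, -0, 72.044, -1.146], TCP at [242.732, 521.272, 213.976] pointing down, gripper open.
Joint ranges: [-177.97, 177.97], [-48.28, 115.42], [12.27, 149.76], [-77.06, 257.06], [2.81, 150.46], [-146.56, 146.56]. Speed limits (degrees/s): [147.25, 147.25, 180, 180, 180, 180].

## Interface

Orientations are given as [roll, pitch, yaw] about the fixed x, y, z axes, in that order (R = Rz(yaw) Ry(pitch) Rx(roll)).
In Python, from workcell import env gives the robot as it stands.
- The arm moves only by the shell command python3 -m pendant 'ROWS' [FORCE]. ROWS is a JSON object of lists of equal length, an entry for each row: "translation": the shift along the tool's x, y, z in mm, a list of three; "roll": the turn about the tool's z in rad; "hand": the closure in counts, from 0 (fully open) to 255 (shut). In form: {"translation": [[dx, dy, dz], ...], "roll": [roll, ...], "hand": [hand, ...]}. A call has exactly 8 rows; each row shifts and turns the commanded pose from where the row before left it, along the tool's axes as they then stand; what a row does not reach is not made up. A row lasts 1/12 s, in which the tool goes at most 41.7 mm and 7.16 degrees, less where a joint would pass 70% of its speed; a pose out of reach is approached as far as the arm can. A call with a gripper value outside its range is refused whole. The fingers move at their own pace and stop on an object; FORCE is the grip in N (left out, the last holds). Time passes only in rows, so rows that do not move let the fingers close, or fill a call up. It gives the time, the measured TCP pose, the force, the opening and the grip force at its end, in the units of the state.
- env.state(): the state, without advancing time (a new reading comes with each control period).
- env.grab_frame(name): name is "scene" or "top" or "wrist"; returns a dict with "frame" (420x560x3 uint8, red, green, blue), "z_map" (420x560 float32, mm along the optical axis (not along the pixel's ray), 0 where there is no reading), "fx", "fy", "cx", "cy" (pixels), "dist" ([k1, k2, p1, p2, k3] as OpenCV has them; the pictures are not rectified), "pose" (4x4, takes a point from camera to world coordinates). Camera axes: x right, y down, z forward; pixel columns grow to the right and rows downward; lengths in mm; the calibration is good to about 2 mm. A picture is of the moment at which its call begins.
- env.job_done(): hands the job in; it is judged then, once.
Trained networks look in a picture, given as the dict that the camera call returned (one of the last four; its "shot" number tells which), for a name from the list of things; names that differ only in an ending like _2 or _b are one class to them, and where a whole thing is asked for, a point or a joint stands for the part that bears it (a point fixed in the world has none). Each returns a list of dicts, best first, with "score" (0 to 1); they miss things now and then, are a little off and sometimes report something else, mostly with a low value. They report only what shows in the picture. A call takes as long as a camera call. They do not tell look-alikes from the thing itself.
- env.recognise(picture, label): "rect" ([centre column, centre row, width, height] in pixels, round what is visible of it).
- env.regions_of(picture, label): "pixels" (420x560 bool, what is visible of it) and "rect" ([centre column, centre row, width, height] in pixels, round what is visible of it).
The state is a dict: "time_s": time; "qpos": joint angles; "qvel": joint speeds; "effort": joint torques, N m; "ee_pos": TCP position; "ee_rot": TCP orientation; "force": force on the tool from outside, world axes, zero at the start; "torque": the same for the moment, N m; "gripper_width": finger opening in mm; "gripper_force": force on a finger pad.
Only numpy, scipy, OpenCV 4.12 (cv2) and the standard library are available. Lean on these libraries where they do the work, as an engineer would, in place of code of your own. Each camera call takes 0.05 s, during which the arm holds its last target. There are 200 camera calls.

## Task

Put each of the three holders that carry a brass watch movement into the job tray of the same colour as its collar, standing upright and flat on the tray's floor; set them down gently, do not drop them. Leave the two holders with steel movements and the glass dish where they stand.

Things in the scene. Friction and masses are not known exactly. Their poses are not given: they have to be found in the camera images.
- brass_red: Movement holder: solid upright cylinder, 52 mm diameter, 30 mm tall, about 90 g, with an aluminium foot and a red collar; a brass watch movement (38 mm across) fills its top: from above a golden disc in a red ring. A stem sticks out 3 mm at one side, touching nothing. Loose on the bench; grip its straight sides. Origin at the centre of its underside, z up. To be put away.
- steel_red: Movement holder: solid upright cylinder, 52 mm diameter, 30 mm tall, about 90 g, with an aluminium foot and a red collar; a grey steel watch movement (38 mm across) fills its top: from above a silver-grey disc in a red ring. A stem sticks out 3 mm at one side, touching nothing. Loose on the bench; grip its straight sides. Origin at the centre of its underside, z up. To be left alone.
- brass_blue: Movement holder: solid upright cylinder, 52 mm diameter, 30 mm tall, about 90 g, with an aluminium foot and a blue collar; a brass watch movement (38 mm across) fills its top: from above a golden disc in a blue ring. A stem sticks out 3 mm at one side, touching nothing. Loose on the bench; grip its straight sides. Origin at the centre of its underside, z up. To be put away.
- steel_green: Movement holder: solid upright cylinder, 52 mm diameter, 30 mm tall, about 90 g, with an aluminium foot and a green collar; a grey steel watch movement (38 mm across) fills its top: from above a silver-grey disc in a green ring. A stem sticks out 3 mm at one side, touching nothing. Loose on the bench; grip its straight sides. Origin at the centre of its underside, z up. To be left alone.
- brass_green: Movement holder: solid upright cylinder, 52 mm diameter, 30 mm tall, about 90 g, with an aluminium foot and a green collar; a brass watch movement (38 mm across) fills its top: from above a golden disc in a green ring. A stem sticks out 3 mm at one side, touching nothing. Loose on the bench; grip its straight sides. Origin at the centre of its underside, z up. To be put away.
- tray_red: Low square red plastic job tray, fixed to the bench, empty: 86 x 86 mm outside, 78 x 78 mm inside, floor 3 mm thick, rim 9 mm above the bench and 4 mm thick. Origin at the centre of its underside, on the bench; x and y along its sides, z up.
- tray_blue: Low square blue plastic job tray, fixed to the bench, empty: 86 x 86 mm outside, 78 x 78 mm inside, floor 3 mm thick, rim 9 mm above the bench and 4 mm thick. Origin at the centre of its underside, on the bench; x and y along its sides, z up.
- tray_green: Low square green plastic job tray, fixed to the bench, empty: 86 x 86 mm outside, 78 x 78 mm inside, floor 3 mm thick, rim 9 mm above the bench and 4 mm thick. Origin at the centre of its underside, on the bench; x and y along its sides, z up.
- glass_dish: Small clear glass bowl, 80 mm across the rim and 26 mm tall, empty, loose on the bench in the row of the trays. To be left alone. Origin at the centre of its underside, z up.
There are look-alikes about, which are no part of the job. Leave any purple look-alike of the brass_blue alone.

How it is judged (in metres and radians):
At the end, for the whole second after the job is handed in: Each brass holder stands upright (0.1 rad) and flat on the floor of the tray of its collar's colour, its centre within 14.5 mm of the tray's along each side, released and at rest; the steel-movement holders and the glass dish are within 15 mm of where they started (x of brass_red in the frame of tray_red between -0.0145 and 0.0145 m and y of brass_red in the frame of tray_red between -0.0145 and 0.0145 m and z of brass_red in the frame of tray_red between 0.001 and 0.006 m and angle between each of brass_red, brass_blue, brass_green's own z axis and vertical below 0.1 rad and linear speed of each of brass_red, brass_blue, brass_green below 0.02 m/s and angular speed of each of brass_red, brass_blue, brass_green below 0.2 rad/s and contact force between the fingers and brass_red below 0.05 N and x of brass_blue in the frame of tray_blue between -0.0145 and 0.0145 m and y of brass_blue in the frame of tray_blue between -0.0145 and 0.0145 m and z of brass_blue in the frame of tray_blue between 0.001 and 0.006 m and contact force between the fingers and brass_blue below 0.05 N and x of brass_green in the frame of tray_green between -0.0145 and 0.0145 m and y of brass_green in the frame of tray_green between -0.0145 and 0.0145 m and z of brass_green in the frame of tray_green between 0.001 and 0.006 m and contact force between the fingers and brass_green below 0.05 N and distance of each of steel_red, steel_green, glass_dish from where it was at the start of the episode below 0.015 m); the robot touches nothing.
It fails at once if a steel-movement holder or the glass dish is pushed more than 15 mm from its place (distance of any of steel_red, steel_green, glass_dish from where it was at the start of the episode above 0.015 m).
It fails at once if a brass-movement holder is let fall from more than 30 mm above the bench ((height (world z) of brass_red above 0.03 m and linear speed of brass_red above 0.15 m/s and contact force between the fingers and brass_red below 0.02 N) or (height (world z) of brass_blue above 0.03 m and linear speed of brass_blue above 0.15 m/s and contact force between the fingers and brass_blue below 0.02 N) or (height (world z) of brass_green above 0.03 m and linear speed of brass_green above 0.15 m/s and contact force between the fingers and brass_green below 0.02 N)).
It also fails if it takes over 86 s, if anything falls off the work surface, if the arm or the gripper's body presses on something with over 40 N, if the wrist force passes 120 N, or if a joint passes its speed limit or range.

## Working session

There is one attempt and no reset: what is moved stays moved. The work goes in short steps, Python scripts to look and compute and a shell command to move; the robot and the scene stay as the last step left them, time stands still between calls to the robot, and variables do not carry over. Pictures are saved under pics/ and viewed, at most 14 in all, crops included, and the job is handed in when it is done.

```bash
mkdir -p pics; ls; python3 - <<'E'
from workcell import env
import cv2
s=env.state();print(s)
for n in("top","scene"):
    p=env.grab_frame(n);cv2.imwrite(f"pics/{n}0.png",p["frame"][:,:,::-1])
E
```

```text
pics
{'time_s': 0.0, 'qpos': array([ 6.38833630e+01,  1.83516149e+01,  8.97060316e+01, -8.99838894e-04,
        7.20413030e+01, -1.14840802e+00]), 'qvel': array([-0.00157192,  0.03564977,  0.00300413,  0.02805982, -0.05631239,
       -0.06788927]), 'effort': array([-3.67201437e-04, -4.12462449e+01, -2.31974959e+01,  7.26316497e-02,
        4.58185840e-02, -1.43249358e-04]), 'ee_pos': array([242.52795075, 520.81060284, 213.12305702]), 'ee_rot': array([-1.79901053e+02, -1.12781441e-03,  1.55032048e+02]), 'force': array([-1.47779976,  0.21000473, -0.76788969]), 'torque': array([-0.0271867 ,  0.02804404, -0.00913735]), 'gripper_force': 0.0, 'gripper_width': 91.56335645414903}
```

View pics/top0.png

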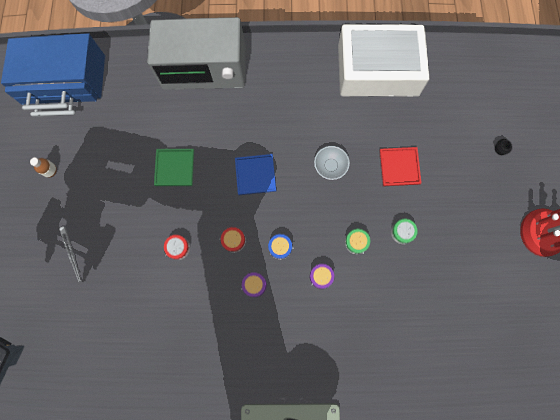

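View pics/scene0.png

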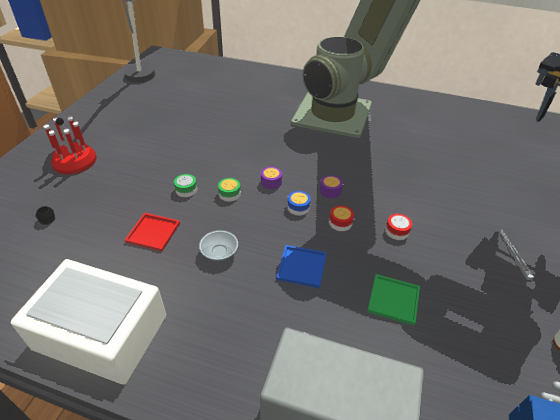

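The top view shows the trays at green (174,167), blue (256,174) and red (400,166), with the dish at (332,163). The holders are steel_red (176,246), brass_red (233,239), brass_blue (280,246), brass_green (358,241) and steel_green (404,231). The purple look-alikes are at (254,284) and (322,276). Next I turn these into world positions.

```bash
cat > h.py <<'E'
from workcell import env
import cv2, numpy as np
def world(p,uv,z):
    K=np.array([[p["fx"],0,p["cx"]],[0,p["fy"],p["cy"]],[0,0,1]])
    n=cv2.undistortPoints(np.float64(uv).reshape(-1,1,2),K,np.float64(p["dist"])).reshape(-1,2)
    T=np.array(p["pose"]); d=np.c_[n,np.ones(len(n))]@T[:3,:3].T; o=T[:3,3]
    return (o+d*((z-o[2])/d[:,2])[:,None])[:,:2]
def find(p,name,z,smin=.3):
    out=[]
    for r in env.regions_of(p,name):
        if r["score"]<smin: continue
        c=max(cv2.findContours(r["pixels"].astype(np.uint8),0,1)[0],key=cv2.contourArea)
        w=world(p,c.reshape(-1,2),z).astype(np.float32)
        out.append((round(r["score"],2),np.round(r["rect"]).tolist(),[np.round(q,1) for q in cv2.minAreaRect(w)]))
    return out
E
python3 - <<'E'
from h import *
p=env.grab_frame("top")
print(np.round(p["pose"],3))
for n in["brass_red","brass_blue","brass_green","steel_red","steel_green"]: print(n,*find(p,n,30),sep="\n  ")
for n in["tray_red","tray_blue","tray_green"]: print(n,*find(p,n,9),sep="\n  ")
print(*find(p,"glass_dish",26))
# plain pixel estimates, holder centres at z=30 and trays at z=9
print(world(p,[(233,239),(280,246),(358,241),(176,246),(404,231),(254,284),(322,276)],30).round())
E
```

```text
[[-8.000000e-03 -9.810000e-01  1.920000e-01  3.100900e+02]
 [-1.000000e+00  1.000000e-02  9.000000e-03 -3.111000e+00]
 [-1.100000e-02 -1.920000e-01 -9.810000e-01  1.023955e+03]
 [ 0.000000e+00  0.000000e+00  0.000000e+00  1.000000e+00]]
brass_red
  (0.61, [234.0, 241.0, 28.0, 26.0], [array([449.8, 120.6]), array([56.8, 51.8]), np.float64(27.2)])
brass_blue
  (0.93, [322.0, 278.0, 23.0, 21.0], [array([370.1, -67.9]), array([48. , 48.5]), np.float64(25.8)])
  (0.81, [280.0, 247.0, 24.0, 24.0], [array([434.4,  20.4]), array([51.4, 49.5]), np.float64(89.5)])
  (0.56, [256.0, 286.0, 28.0, 21.0], [array([354.6,  75.3]), array([49.5, 47.5]), np.float64(44.8)])
brass_green
  (0.57, [355.0, 240.0, 31.0, 24.0], [array([ 442.4, -146.9]), array([51.3, 55.6]), np.float64(43.6)])
steel_red
  (0.58, [177.0, 246.0, 25.0, 25.0], [array([436.1, 240.6]), array([54.5, 56.9]), np.float64(1.6)])
steel_green
  (0.89, [402.0, 232.0, 31.0, 29.0], [array([ 464.1, -249.4]), array([52.3, 60. ]), np.float64(32.1)])
tray_red
  (0.95, [400.0, 167.0, 45.0, 44.0], [array([ 618.4, -253.6]), array([91.7, 91.8]), np.float64(3.2)])
tray_blue
  (0.79, [255.0, 176.0, 37.0, 41.0], [array([601.6,  74.6]), array([88.2, 86.1]), np.float64(5.2)])
tray_green
  (0.88, [174.0, 166.0, 38.0, 43.0], [array([622.5, 259.8]), array([90. , 87.9]), np.float64(89.2)])
(0.93, [333.0, 161.0, 33.0, 35.0], [array([620.5, -97.9]), array([76.7, 77.9]), np.float64(61.5)])
[[ 451.  119.]
 [ 435.   18.]
 [ 444. -149.]
 [ 437.  243.]
 [ 465. -250.]
 [ 355.   74.]
 [ 371.  -70.]]
```

```bash
python3 -m pendant '{"translation":[[0,0,0],[0,0,0],[0,0,0],[0,0,0],[0,0,0],[0,0,0],[0,0,0],[0,0,0]],"roll":[0.12,0.12,0.12,0.12,0.12,0.12,0.12,0.12],"hand":[0,0,0,0,0,0,0,0]}' 20
python3 -m pendant '{"translation":[[0,0,0],[0,0,0],[-35,18,0],[-35,18,0],[-35,18,0],[-35,18,0],[-35,18,0],[-35,18,0]],"roll":[0.12,0.055,0,0,0,0,0,0],"hand":[0,0,0,0,0,0,0,0]}'
python3 -m pendant '{"translation":[[-35,18,0],[-35,18,0],[-35,18,0],[-35,18,0],[-35,18,0],[-20,10,0],[0,0,0],[0,0,0]],"roll":[0,0,0,0,0,0,0,0],"hand":[0,0,0,0,0,0,0,0]}'
python3 - <<'E'
from h import *
p=env.grab_frame("wrist");cv2.imwrite("pics/w1.png",p["frame"][:,:,::-1])
print(np.round(p["pose"],2))
for n in["brass_red","brass_blue"]: print(n,*find(p,n,30),sep="\n  ")
E
```

```text
time_s: 1.27
ee_pos: [242.7, 521.3, 214.0]
ee_rot: [180.0, -0.0, 99.7]
force: [-0.1, 0.7, -0.7]
gripper_width: 91.2
gripper_force: 0.0
time_s: 1.93
ee_pos: [351.2, 309.6, 214.1]
ee_rot: [180.0, -0.0, 90.0]
force: [1.1, -0.0, 0.6]
gripper_width: 91.2
gripper_force: 0.0
time_s: 2.6
ee_pos: [451.0, 115.5, 214.0]
ee_rot: [-180.0, -0.0, 89.8]
force: [0.4, -0.1, 0.8]
gripper_width: 90.7
gripper_force: 0.0
[[ 1.0000e+00 -0.0000e+00 -0.0000e+00  4.5171e+02]
 [-0.0000e+00 -9.6000e-01 -2.7000e-01  1.9206e+02]
 [ 0.0000e+00  2.7000e-01 -9.6000e-01  3.8483e+02]
 [ 0.0000e+00  0.0000e+00  0.0000e+00  1.0000e+00]]
brass_red
  (0.82, [283.0, 178.0, 58.0, 61.0], [array([451.4, 123.7]), array([53.1, 52.2]), np.float64(46.1)])
brass_blue
  (0.74, [267.0, 269.0, 49.0, 46.0], [array([435.3,  28.4]), array([53.2, 50.1]), np.float64(89.9)])
  (0.59, [188.0, 220.0, 52.0, 55.0], [array([357.7,  82.5]), array([54.3, 51.3]), np.float64(62.3)])
```

View pics/w1.png

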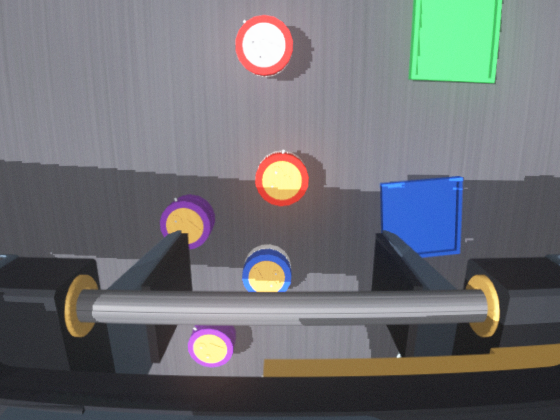

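brass_red is at (282,180) in the wrist view. Its stem points along +y at (283,152), which is clear of pads that close along x. I descend now.

```bash
python3 -m pendant '{"translation":[[6,0,30],[0,0,35],[0,0,35],[0,0,35],[0,0,25],[0,0,15],[0,0,10],[0,0,10]],"roll":[0,0,0,0,0,0,0,0],"hand":[0,0,0,0,0,0,0,0]}' 20
python3 -m pendant '{"translation":[[0,0,5],[0,0,5],[0,0,0],[0,0,0],[0,0,0],[0,0,0],[0,0,0],[0,0,0]],"roll":[0,0,0,0,0,0,0,0],"hand":[0,0,0,120,255,255,255,255]}' 20
python3 -m pendant '{"translation":[[0,0,0],[0,0,0],[0,0,0],[0,0,0],[0,0,0],[0,0,0],[0,0,0],[0,0,0]],"roll":[0,0,0,0,0,0,0,0],"hand":[255,255,255,255,255,255,255,255]}' 20
```

```text
time_s: 3.42
ee_pos: [449.9, 123.6, 18.0]
ee_rot: [-179.9, -0.0, 90.1]
force: [0.0, 0.5, 0.0]
gripper_width: 91.5
gripper_force: 0.0
time_s: 4.08
ee_pos: [451.0, 122.3, 9.3]
ee_rot: [180.0, -0.0, 90.0]
force: [-0.4, -0.0, 0.2]
gripper_width: 60.5
gripper_force: 0.0
time_s: 4.75
ee_pos: [450.9, 122.2, 9.1]
ee_rot: [180.0, -0.0, 90.0]
force: [-0.5, -1.6, 3.8]
gripper_width: 51.3
gripper_force: 20.0
```

```bash
python3 -m pendant '{"translation":[[0,0,-8],[0,0,-15],[0,0,-22],[0,0,-25],[0,0,-20],[-10,4,0],[-20,9,0],[-30,14,0]],"roll":[0,0,0,0,0,0,0,0],"hand":[255,255,255,255,255,255,255,255]}'
python3 -m pendant '{"translation":[[-30,14,0],[-30,14,0],[-30,14,0],[-30,13,0],[-30,13,0],[-30,13,0],[-30,13,0],[-30,13,0]],"roll":[0,0,0,0,0,0,0,0],"hand":[255,255,255,255,255,255,255,255]}'
python3 -m pendant '{"translation":[[-30,13,0],[-20,10,0],[-15,8,0],[-6,5,0],[-5,3,0],[0,2,0],[0,0,0],[0,0,0]],"roll":[0,0,0,0,0,0,0,0],"hand":[255,255,255,255,255,255,255,255]}'
python3 - <<'E'
from h import *
for c in("wrist","top"):
    p=env.grab_frame(c);cv2.imwrite(f"pics/r_{c}.png",p["frame"][:,:,::-1])
    for n,z in[("tray_red",9),("brass_red",118)]: print(c,n,*find(p,n,z),sep="\n  ")
E
```

```text
time_s: 5.42
ee_pos: [476.9, 62.6, 98.9]
ee_rot: [-180.0, -0.0, 90.2]
force: [0.3, -0.4, -1.3]
gripper_width: 51.1
gripper_force: 20.0
time_s: 6.08
ee_pos: [584.3, -179.6, 97.7]
ee_rot: [-179.9, -0.0, 90.0]
force: [-0.1, 0.5, -1.0]
gripper_width: 51.7
gripper_force: 20.0
time_s: 6.75
ee_pos: [625.3, -252.6, 98.7]
ee_rot: [-179.9, -0.0, 90.1]
force: [-0.3, 0.5, -0.7]
gripper_width: 51.8
gripper_force: 20.0
wrist
  tray_red
  (0.71, [268.0, 206.0, 126.0, 100.0], [array([ 616.9, -247.4]), array([87.5, 73.7]), np.float64(2.7)])
wrist
  brass_red
  (0.69, [281.0, 273.0, 118.0, 127.0], [array([ 626.3, -238.1]), array([50.9, 37.6]), np.float64(0.1)])
top
  tray_red
  (0.85, [392.0, 167.0, 22.0, 40.0], [array([ 617.4, -234. ]), array([87.3, 49.7]), np.float64(6.7)])
top
  brass_red
  (0.4, [401.0, 155.0, 7.0, 7.0], [array([ 613.6, -225.1]), array([15.9,  6.6]), np.float64(22.8)])
```

View pics/r_wrist.png

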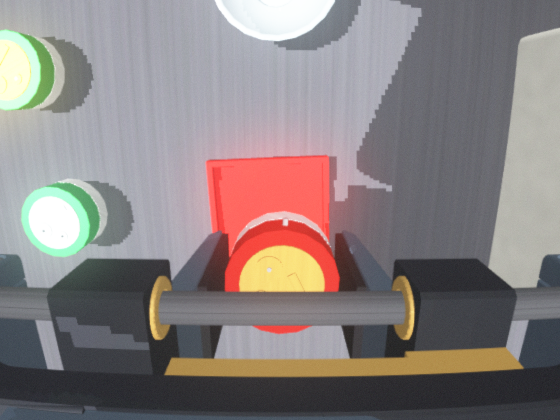

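The tray edges in the wrist view (left 209, right 328, far edge row 157) agree with the top estimate of (617,-253.6). The holder is upright in the hand, so I lower it.

```bash
python3 -m pendant '{"translation":[[-1,-8,10],[0,0,20],[0,0,20],[0,0,15],[0,0,8],[0,0,5],[0,0,3],[0,0,2]],"roll":[0,0,0,0,0,0,0,0],"hand":[255,255,255,255,255,255,255,255]}'
python3 -m pendant '{"translation":[[0,0,1],[0,0,1],[0,0,1],[0,0,0.5],[0,0,0],[0,0,0],[0,0,0],[0,0,0]],"roll":[0,0,0,0,0,0,0,0],"hand":[255,255,255,255,255,255,255,255]}'
```

```text
time_s: 7.72
ee_pos: [618.2, -254.9, 16.3]
ee_rot: [179.9, 0.0, 90.0]
force: [0.7, -0.4, -1.3]
gripper_width: 52.0
gripper_force: 20.0
time_s: 8.38
ee_pos: [617.8, -254.7, 12.5]
ee_rot: [180.0, 0.0, 90.0]
force: [-0.3, -0.5, -1.1]
gripper_width: 51.6
gripper_force: 20.0
```

```bash
python3 -m pendant '{"translation":[[0,0,0.5],[0,0,0],[0,0,0],[0,0,0],[0,0,0],[0,0,0],[0,0,0],[0,0,0]],"roll":[0,0,0,0,0,0,0,0],"hand":[255,255,60,60,60,60,60,60]}'
python3 -m pendant '{"translation":[[0,0,-5],[0,0,-15],[0,0,-30],[0,0,-40],[0,0,-40],[0,0,-40],[0,0,-30],[0,0,0]],"roll":[0,0,0,0,0,0,0,0],"hand":[60,60,60,0,0,0,0,0]}'
python3 - <<'E'
from h import *
p=env.grab_frame("wrist");cv2.imwrite("pics/r2.png",p["frame"][:,:,::-1])
for n,z in[("tray_red",9),("brass_red",33)]: print(n,*find(p,n,z),sep="\n  ")
E
python3 -m pendant '{"translation":[[12,-20,0],[20,-33,0],[20,-33,0],[20,-33,0],[20,-33,0],[10,-16,0],[4,-6,0],[0,0,0]],"roll":[0,0,0,0,0,0,0,0],"hand":[0,0,0,0,0,0,0,0]}'
python3 - <<'E'
from h import *
p=env.grab_frame("wrist");cv2.imwrite("pics/g1.png",p["frame"][:,:,::-1])
for n,z in[("brass_green",30)]: print(n,*find(p,n,z),sep="\n  ")
cv2.imwrite("pics/a.png",np.hstack([cv2.resize(cv2.imread("pics/"+f),(400,300)) for f in("r2.png","g1.png")]))
E
```

```text
time_s: 9.05
ee_pos: [617.7, -254.7, 11.9]
ee_rot: [180.0, -0.0, 90.0]
force: [-0.1, 0.9, 0.2]
gripper_width: 69.8
gripper_force: 0.0
time_s: 9.72
ee_pos: [621.0, -256.1, 220.9]
ee_rot: [179.2, 0.3, 90.0]
force: [1.0, 0.0, 0.5]
gripper_width: 91.2
gripper_force: 0.0
tray_red
  (0.78, [273.0, 177.0, 92.0, 84.0], [array([ 617. , -254.7]), array([86.6, 87. ]), np.float64(2.3)])
brass_red
  (0.81, [278.0, 181.0, 55.0, 59.0], [array([ 618.8, -253. ]), array([53.2, 52.5]), np.float64(44.7)])
time_s: 10.53
ee_pos: [442.1, -147.9, 211.0]
ee_rot: [-179.9, -0.1, 90.0]
force: [-0.1, -0.1, 0.3]
gripper_width: 91.4
gripper_force: 0.0
brass_green
```

View pics/a.png

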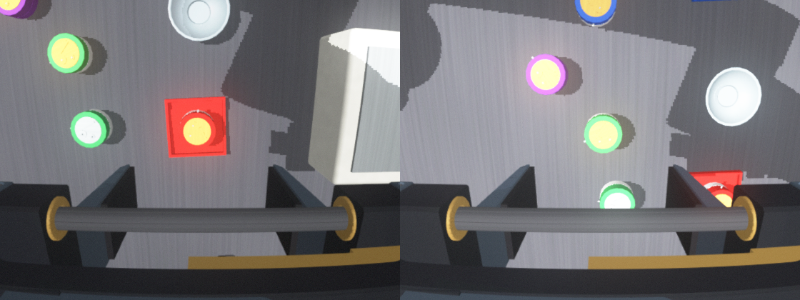

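brass_red sits in the red tray, about 2 mm off centre. brass_green is at about (284,188) in g1, and its stem seems to be on the left. I check that closely, because a pad could land on it.

```bash
python3 - <<'E'
from h import *
g=cv2.imread("pics/g1.png")
cv2.imwrite("pics/g1c.png",cv2.resize(g[140:240,230:340],None,fx=4,fy=4,interpolation=2))
p=env.grab_frame("wrist")
h=cv2.cvtColor(p["frame"],cv2.COLOR_RGB2HSV)
m=((h[...,0]>15)&(h[...,0]<35)&(h[...,1]>60)&(h[...,2]>120)).astype(np.uint8);m[:140]=0;m[240:]=0;m[:,:230]=0;m[:,340:]=0
c=max(cv2.findContours(m,0,1)[0],key=cv2.contourArea)
print(cv2.minAreaRect(world(p,c.reshape(-1,2),30).astype(np.float32)))
E
```

```text
((444.95294189453125, -149.51573181152344), (36.73514938354492, 37.45936965942383), 0.016292685642838478)
```

View pics/g1c.png

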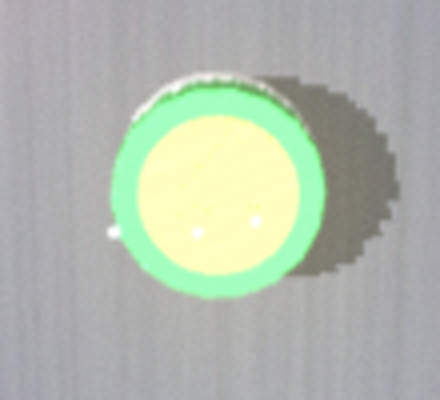

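The stem points to about 201°, under where the pad would land. I turn the grip 50° so the closing axis is at 130°/310°, which is clear of the stem and both neighbours.

```bash
python3 -m pendant '{"translation":[[-1.5,3,0],[0,0,10],[0,0,20],[0,0,20],[0,0,20],[0,0,20],[0,0,20],[0,0,10]],"roll":[0.11,0.11,0.11,0.11,0.11,0.11,0.11,0.1],"hand":[0,0,0,0,0,0,0,0]}' 20
python3 -m pendant '{"translation":[[0,0,30],[0,0,25],[0,0,12],[0,0,8],[0,0,5],[0,0,3],[0,0,0],[0,0,0]],"roll":[0,0,0,0,0,0,0,0],"hand":[0,0,0,0,0,0,0,0]}'
```

```text
time_s: 11.35
ee_pos: [446.8, -150.6, 89.0]
ee_rot: [-179.8, 0.1, 39.8]
force: [0.2, -0.5, -0.5]
gripper_width: 91.4
gripper_force: 0.0
time_s: 12.02
ee_pos: [447.5, -150.5, 9.4]
ee_rot: [179.9, -0.0, 40.1]
force: [-0.4, -0.6, -0.8]
gripper_width: 91.2
gripper_force: 0.0
```

```bash
python3 -m pendant '{"translation":[[0,0,0],[0,0,0],[0,0,0],[0,0,0],[0,0,0],[0,0,0],[0,0,0],[0,0,0]],"roll":[0,0,0,0,0,0,0,0],"hand":[120,255,255,255,255,255,255,255]}' 20
python3 -m pendant '{"translation":[[0,0,0],[0,0,0],[0,0,0],[0,0,-5],[0,0,-10],[0,0,-20],[0,0,-25],[0,0,-20]],"roll":[0,0,0,0,0,0,0,0],"hand":[255,255,255,255,255,255,255,255]}' 20
python3 -m pendant '{"translation":[[0,0,-20],[0,0,-10],[0,0,0],[0,0,0],[0,0,0],[0,0,0],[0,0,0],[0,0,0]],"roll":[-0.05,-0.1,-0.12,-0.12,-0.12,-0.12,-0.12,-0.12],"hand":[255,255,255,255,255,255,255,255]}' 20
```

```text
time_s: 12.68
ee_pos: [446.6, -150.1, 9.0]
ee_rot: [-180.0, 0.0, 40.1]
force: [-0.6, 1.1, 1.3]
gripper_width: 51.7
gripper_force: 20.0
time_s: 13.35
ee_pos: [447.0, -150.4, 90.2]
ee_rot: [180.0, -0.0, 40.2]
force: [1.0, -0.4, -1.4]
gripper_width: 51.4
gripper_force: 20.0
time_s: 14.02
ee_pos: [446.7, -150.3, 119.0]
ee_rot: [180.0, 0.0, 90.3]
force: [0.6, -0.7, -1.9]
gripper_width: 51.7
gripper_force: 20.0
```

```bash
python3 -m pendant '{"translation":[[10,4,0],[20,9,0],[30,13,0],[30,13,0],[30,13,0],[30,13,0],[30,13,0],[30,13,0]],"roll":[0,0,0,0,0,0,0,0],"hand":[255,255,255,255,255,255,255,255]}'
python3 -m pendant '{"translation":[[30,13,0],[30,13,0],[30,13,0],[30,13,0],[30,13,0],[20,8,0],[15,6,0],[5,2,0]],"roll":[0,0,0,0,0,0,0,0],"hand":[255,255,255,255,255,255,255,255]}'
python3 -m pendant '{"translation":[[5,2,5],[4,2,5],[1,2,5],[0,0,3],[0,0,2],[0,0,0],[0,0,0],[0,0,0]],"roll":[0,0,0,0,0,0,0,0],"hand":[255,255,255,255,255,255,255,255]}'
python3 - <<'E'
from h import *
p=env.grab_frame("wrist");cv2.imwrite("pics/gt.png",p["frame"][:,:,::-1])
for n,z in[("tray_green",9),("brass_green",120)]: print(n,*find(p,n,z),sep="\n  ")
E
```

```text
time_s: 14.68
ee_pos: [538.1, 62.2, 118.9]
ee_rot: [180.0, -0.0, 89.8]
force: [0.8, 0.5, -0.9]
gripper_width: 51.3
gripper_force: 20.0
time_s: 15.35
ee_pos: [619.1, 253.2, 118.4]
ee_rot: [180.0, -0.1, 90.0]
force: [-0.6, -0.1, -1.6]
gripper_width: 51.3
gripper_force: 20.0
time_s: 16.02
ee_pos: [624.9, 259.4, 99.3]
ee_rot: [180.0, -0.0, 90.0]
force: [-0.7, -0.7, -0.9]
gripper_width: 51.8
gripper_force: 20.0
tray_green
  (0.75, [275.0, 202.0, 119.0, 103.0], [array([621.5, 267.5]), array([88.1, 77.3]), np.float64(0.5)])
brass_green
  (0.84, [282.0, 274.0, 117.0, 125.0], [array([625.4, 274. ]), array([37.3, 50.8]), np.float64(90.0)])
```

View pics/gt.png

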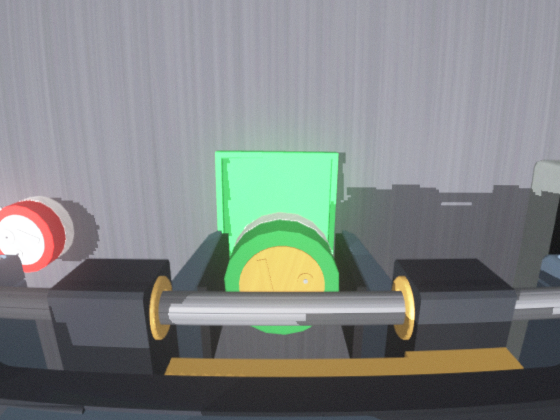

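The green tray's far edge (row 152) and sides (216 and 338) put its centre at about (621.5, 262). I shift by -3 in x and +2.5 in y, then lower.

```bash
python3 -m pendant '{"translation":[[2.5,-3,10],[0,0,20],[0,0,20],[0,0,15],[0,0,8],[0,0,5],[0,0,3],[0,0,2]],"roll":[0,0,0,0,0,0,0,0],"hand":[255,255,255,255,255,255,255,255]}'
python3 -m pendant '{"translation":[[0,0,1.5],[0,0,1],[0,0,1],[0,0,0.8],[0,0,0],[0,0,0],[0,0,0],[0,0,0]],"roll":[0,0,0,0,0,0,0,0],"hand":[255,255,255,255,255,255,255,255]}'
```

```text
time_s: 16.83
ee_pos: [622.1, 262.5, 16.1]
ee_rot: [180.0, -0.0, 90.0]
force: [0.6, -1.1, -0.9]
gripper_width: 51.2
gripper_force: 20.0
time_s: 17.5
ee_pos: [622.0, 262.4, 12.1]
ee_rot: [180.0, -0.0, 90.0]
force: [-0.9, -0.2, 1.3]
gripper_width: 51.3
gripper_force: 20.0
```

```bash
python3 -m pendant '{"translation":[[0,0,0],[0,0,0],[0,0,0],[0,0,0],[0,0,0],[0,0,0],[0,0,0],[0,0,0]],"roll":[0,0,0,0,0,0,0,0],"hand":[255,60,60,60,60,60,60,60]}'
python3 -m pendant '{"translation":[[0,0,-5],[0,0,-15],[0,0,-30],[0,0,-40],[0,0,-40],[0,0,-40],[0,0,-30],[0,0,0]],"roll":[0,0,0,0,0,0,0,0],"hand":[60,60,60,0,0,0,0,0]}'
python3 - <<'E'
from h import *
p=env.grab_frame("wrist");cv2.imwrite("pics/g2.png",p["frame"][:,:,::-1])
for n,z in[("tray_green",9),("brass_green",33)]: print(n,*find(p,n,z),sep="\n  ")
E
python3 -m pendant '{"translation":[[-15,-11,0],[-30,-23,0],[-30,-23,0],[-30,-23,0],[-30,-23,0],[-30,-23,0],[-30,-23,0],[-25,-19,0]],"roll":[0,0,0,0,0,0,0,0],"hand":[0,0,0,0,0,0,0,0]}'
python3 -m pendant '{"translation":[[-16,-12,0],[-8,-7,0],[0,0,0],[0,0,0],[0,0,0],[0,0,0],[0,0,0],[0,0,0]],"roll":[0,0,0,0,0,0,0,0],"hand":[0,0,0,0,0,0,0,0]}'
python3 - <<'E'
from h import *
p=env.grab_frame("wrist");f=np.ascontiguousarray(p["frame"][:,:,::-1]);cv2.imwrite("pics/b1.png",f)
for n,z in[("brass_blue",30),("tray_blue",9)]: print(n,*find(p,n,z),sep="\n  ")
cv2.imwrite("pics/b.png",np.hstack([cv2.resize(cv2.imread("pics/g2.png"),(400,300)),cv2.resize(f[120:270,180:380],(400,300),interpolation=2)]))
E
```

```text
time_s: 18.17
ee_pos: [621.7, 262.3, 11.6]
ee_rot: [-180.0, -0.0, 90.0]
force: [0.8, 0.2, -0.3]
gripper_width: 69.9
gripper_force: 0.0
time_s: 18.83
ee_pos: [625.0, 263.7, 220.8]
ee_rot: [179.2, -0.3, 90.0]
force: [1.1, 0.8, 1.0]
gripper_width: 91.4
gripper_force: 0.0
tray_green
  (0.72, [273.0, 181.0, 80.0, 84.0], [array([621.2, 261.7]), array([86.6, 86.6]), np.float64(89.1)])
brass_green
  (0.61, [274.0, 188.0, 57.0, 56.0], [array([622.4, 264.2]), array([51.2, 54. ]), np.float64(26.4)])
time_s: 19.65
ee_pos: [450.4, 40.6, 209.6]
ee_rot: [-179.7, 0.0, 90.0]
force: [0.1, 0.4, 0.3]
gripper_width: 91.1
gripper_force: 0.0
time_s: 20.32
ee_pos: [435.2, 18.9, 211.4]
ee_rot: [-180.0, -0.0, 90.1]
force: [-0.5, -0.2, -0.4]
gripper_width: 91.0
gripper_force: 0.0
brass_blue
  (0.82, [281.0, 186.0, 54.0, 54.0], [array([435.7,  21.2]), array([53.5, 49.4]), np.float64(65.2)])
  (0.8, [196.0, 127.0, 56.0, 57.0], [array([356.5,  75.2]), array([52.9, 53.9]), np.float64(85.6)])
  (0.63, [219.0, 266.0, 48.0, 54.0], [array([372.9, -63.1]), array([61.2, 49.4]), np.float64(73.8)])
tray_blue
  (0.63, [446.0, 129.0, 86.0, 95.0], [array([600.6,  74.4]), array([89.7, 86.5]), np.float64(5.7)])
```

View pics/b.png

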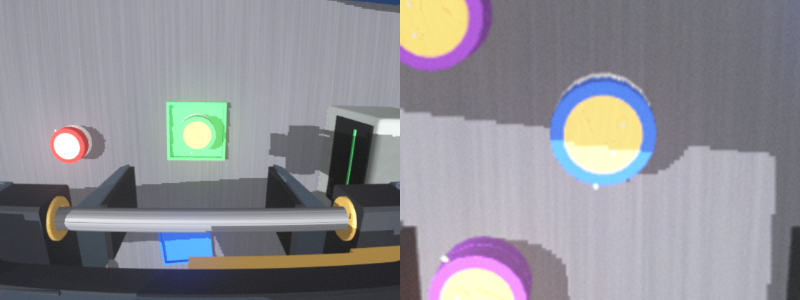

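brass_green is well centred in its tray. brass_blue's stem points along -y (crop 596,186), so closing along x is fine. The next step is to grip at (435.5, 20) and carry it to (601, 74.5).

```bash
python3 -m pendant '{"translation":[[1,0,30],[0,0,35],[0,0,35],[0,0,35],[0,0,25],[0,0,15],[0,0,10],[0,0,8]],"roll":[0,0,0,0,0,0,0,0],"hand":[0,0,0,0,0,0,0,0]}' 20
python3 -m pendant '{"translation":[[0,0,5],[0,0,4],[0,0,0],[0,0,0],[0,0,0],[0,0,0],[0,0,0],[0,0,0]],"roll":[0,0,0,0,0,0,0,0],"hand":[0,0,0,120,255,255,255,255]}' 20
python3 -m pendant '{"translation":[[0,0,0],[0,0,0],[0,0,0],[0,0,0],[0,0,0],[0,0,0],[0,0,0],[0,0,0]],"roll":[0,0,0,0,0,0,0,0],"hand":[255,255,255,255,255,255,255,255]}' 20
```

```text
time_s: 21.13
ee_pos: [434.3, 19.3, 17.5]
ee_rot: [-179.9, -0.0, 90.0]
force: [-0.7, 0.0, 0.1]
gripper_width: 91.3
gripper_force: 0.0
time_s: 21.8
ee_pos: [434.9, 19.3, 9.9]
ee_rot: [180.0, -0.0, 90.0]
force: [-0.2, -0.4, -0.6]
gripper_width: 61.0
gripper_force: 0.0
time_s: 22.47
ee_pos: [434.8, 19.3, 9.8]
ee_rot: [180.0, -0.0, 90.0]
force: [-0.5, -0.9, 4.6]
gripper_width: 51.3
gripper_force: 20.0
```

```bash
python3 -m pendant '{"translation":[[0,0,-8],[0,0,-15],[0,0,-22],[0,0,-25],[0,0,-20],[3,10,0],[7,20,0],[8,25,0]],"roll":[0,0,0,0,0,0,0,0],"hand":[255,255,255,255,255,255,255,255]}'
python3 -m pendant '{"translation":[[8,25,0],[8,25,0],[8,25,0],[7,20,0],[4,10,0],[2,6,0],[0,0,0],[0,0,0]],"roll":[0,0,0,0,0,0,0,0],"hand":[255,255,255,255,255,255,255,255]}'
python3 - <<'E'
from h import *
p=env.grab_frame("wrist");cv2.imwrite("pics/bt.png",p["frame"][:,:,::-1])
for n,z in[("tray_blue",9),("brass_blue",120)]: print(n,*find(p,n,z),sep="\n  ")
E
```

```text
time_s: 23.13
ee_pos: [489.2, 37.4, 99.7]
ee_rot: [-180.0, 0.0, 90.0]
force: [-0.8, 1.2, -0.9]
gripper_width: 51.1
gripper_force: 20.0
time_s: 23.8
ee_pos: [599.9, 74.2, 98.8]
ee_rot: [-179.9, 0.0, 90.0]
force: [-0.2, -0.6, -1.2]
gripper_width: 51.4
gripper_force: 20.0
tray_blue
  (0.7, [281.0, 201.0, 122.0, 106.0], [array([601.4,  80.7]), array([87.9, 78.5]), np.float64(4.4)])
brass_blue
  (0.74, [50.0, 360.0, 14.0, 21.0], [array([484.2,  31.1]), array([13.8,  6.1]), np.float64(87.5)])
  (0.56, [4.0, 215.0, 5.0, 34.0], [array([476. , 106.1]), array([15.3,  2.6]), np.float64(77.6)])
```

View pics/bt.png

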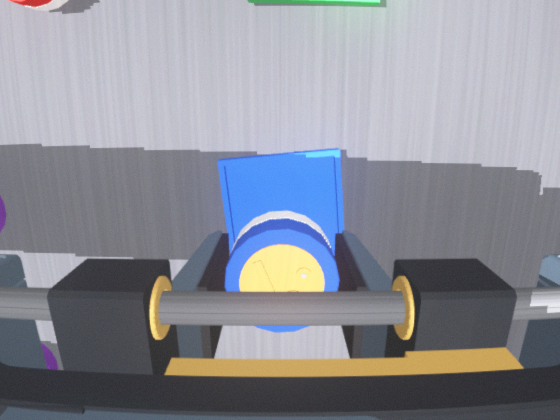

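The blue tray spans columns 220–344 with its far edge near row 155, and the holder is over its centre. I lower it with a 1 mm correction.

```bash
python3 -m pendant '{"translation":[[1,1,10],[0,0,20],[0,0,20],[0,0,15],[0,0,8],[0,0,5],[0,0,3],[0,0,1]],"roll":[0,0,0,0,0,0,0,0],"hand":[255,255,255,255,255,255,255,255]}'
python3 -m pendant '{"translation":[[0,0,1.5],[0,0,1],[0,0,1],[0,0,0.5],[0,0,0],[0,0,0],[0,0,0],[0,0,0]],"roll":[0,0,0,0,0,0,0,0],"hand":[255,255,255,255,255,255,255,255]}'
```

```text
time_s: 24.62
ee_pos: [601.9, 75.3, 17.7]
ee_rot: [180.0, -0.0, 90.0]
force: [-0.5, 0.0, -0.3]
gripper_width: 51.8
gripper_force: 20.0
time_s: 25.28
ee_pos: [601.8, 75.3, 13.7]
ee_rot: [180.0, -0.0, 90.0]
force: [0.3, 0.4, -1.4]
gripper_width: 51.7
gripper_force: 20.0
```

```bash
python3 -m pendant '{"translation":[[0,0,0.6],[0,0,0.4],[0,0,0],[0,0,0],[0,0,0],[0,0,0],[0,0,0],[0,0,0]],"roll":[0,0,0,0,0,0,0,0],"hand":[255,255,255,60,60,60,60,60]}'
python3 -m pendant '{"translation":[[0,0,-5],[0,0,-15],[0,0,-30],[0,0,-40],[0,0,-40],[0,0,-40],[0,0,-30],[0,0,0]],"roll":[0,0,0,0,0,0,0,0],"hand":[60,60,60,0,0,0,0,0]}'
python3 -m pendant '{"translation":[[0,-10,0],[0,-30,0],[0,-30,0],[0,-30,0],[0,-30,0],[0,-20,0],[0,0,0],[0,0,0]],"roll":[0,0,0,0,0,0,0,0],"hand":[0,0,0,0,0,0,0,0]}'
python3 - <<'E'
from h import *
p=env.grab_frame("wrist")
for n,z in[("tray_blue",9),("brass_blue",33)]: print(n,*find(p,n,z),sep="\n  ")
p=env.grab_frame("scene");cv2.imwrite("pics/end.png",p["frame"][:,:,::-1])
for n,z in[("tray_blue",9),("brass_blue",33),("tray_red",9),("brass_red",33),("tray_green",9),("brass_green",33)]: print(n,*find(p,n,z),sep="\n  ")
E
```

```text
time_s: 25.95
ee_pos: [601.7, 75.3, 12.6]
ee_rot: [180.0, -0.0, 90.0]
force: [1.5, -0.4, -0.4]
gripper_width: 69.8
gripper_force: 0.0
time_s: 26.62
ee_pos: [605.3, 75.7, 221.0]
ee_rot: [179.2, -0.1, 90.0]
force: [1.5, 0.7, 0.3]
gripper_width: 91.2
gripper_force: 0.0
time_s: 27.28
ee_pos: [450.0, 75.2, 211.8]
ee_rot: [-179.9, 0.0, 90.0]
force: [1.1, 0.9, 0.3]
gripper_width: 91.4
gripper_force: 0.0
tray_blue
  (0.63, [428.0, 183.0, 81.0, 90.0], [array([601. ,  75.3]), array([88.9, 88.3]), np.float64(5.2)])
brass_blue
  (0.86, [208.0, 312.0, 38.0, 56.0], [array([371.7, -84.4]), array([15.2, 41.5]), np.float64(87.8)])
  (0.86, [186.0, 184.0, 57.0, 57.0], [array([357.5,  79.1]), array([57.2, 49.8]), np.float64(43.5)])
  (0.75, [432.0, 185.0, 57.0, 60.0], [array([597.3,  78.3]), array([50.5, 59.9]), np.float64(56.1)])
tray_blue
  (0.96, [303.0, 266.0, 47.0, 42.0], [array([604.3,  75.7]), array([91.4, 85.7]), np.float64(5.0)])
brass_blue
  (0.94, [302.0, 265.0, 25.0, 29.0], [array([614.5,  79.2]), array([67.8, 49.1]), np.float64(17.0)])
  (0.92, [332.0, 189.0, 26.0, 23.0], [array([372.6,  80.4]), array([83.1, 53.3]), np.float64(5.0)])
  (0.66, [272.0, 179.0, 25.0, 27.0], [array([390.8, -61.4]), array([82.3, 48.4]), np.float64(19.6)])
tray_red
  (0.7, [219.0, 247.0, 44.0, 29.0], [array([ 609.4, -104.6]), array([80.5, 81.1]), np.float64(19.3)])
brass_red
  (0.69, [153.0, 226.0, 28.0, 27.0], [array([ 629.2, -245.6]), array([79.3, 51.4]), np.float64(38.8)])
tray_green
  (0.85, [391.0, 300.0, 52.0, 54.0], [array([622.5, 261.2]), array([89. , 92.4]), np.float64(89.8)])
  (0.54, [304.0, 264.0, 27.0, 30.0], [array([593.8,  74.6]), array([73.2, 50.4]), np.float64(17.0)])
brass_green
  (0.66, [396.0, 295.0, 32.0, 32.0], [array([631.5, 260. ]), array([69.2, 51.8]), np.float64(1.8)])
```

View pics/end.png

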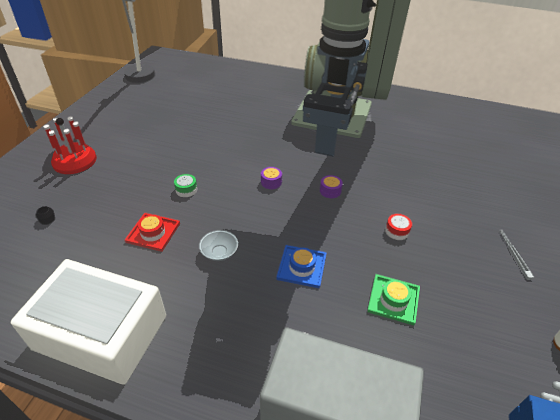

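All three brass holders stand upright and centred in their trays: red (151,228), blue (302,263) and green (396,297). The steel holders (186,184) and (399,226) and the dish (219,246) appear where they started.

```bash
python3 -c "
from workcell import env
print(env.job_done())"
```

```text
the job is handed in; nothing more can be done
None
```

The job is handed in: the three brass holders stand in the trays of their collar colours, each about 5 mm or less from centre by the wrist camera, and the steel holders, glass dish and purple look-alikes were not touched; no verdict was returned.

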